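# Lock the grooved adapter into the pump outlet's cam coupler

## Robot

A 6-joint arm with a two-finger parallel gripper is mounted at the origin on a cart in front of the work surface, level with it; the furniture and walls round the work are solid. World frame = base frame: x ahead of the robot, y to its left, z up, the work surface at z = 0. Lengths are in mm, angles in rad, forces in N, time in s.
With the tool pointing down it reaches from about 275 to 825 mm from the base axis. Payload 4.9 kg.
Tool frame: the origin (TCP) lies at the centre of the arm's flange, where the gripper is bolted on; the fingertips stand 173 mm ahead of it and the grasp point (between the pads) lies 155 mm ahead of it; z points along the fingers, y is the line along which they close (so a half turn about z gives the same grasp; the last joint's range is limited). The gripper opens to 85 mm and grips with 20 to 120 N. Pads are 22 mm wide; open, the fingers measure 114 mm over their backs; the gripper's body (76 mm by 85 mm) begins 54 mm behind the grasp point. The pads swing forward as they close: fully open they stand 13 mm farther back than shut.
Start: joints at [1.159, 0.326, -0.193, 1.052, 0, 1.437], TCP at [150.826, 528.933, 404.681] pointing down, gripper open.
Joint ranges: [-2.65, 2.65], [-0.97, 1.79], [-1.3, 1.35], [-1.93, 2.1], [-1.47, 1.37], [-3.14, 3.14]. Speed limits (rad/s): [2.57, 2.57, 3.14, 3.14, 3.14, 3.14].

## Interface

Orientations are given as a rotation vector (axis times angle).
In Python, from rig import goto, movel, move_j, set_gripper, sleep, solve_ik, state, get_image, camera_info, PlanningError, sign_off, masks_of, spot_point gives the robot as it stands. Calls block until the motion is done:
- goto(position, orientation): joint-space move of the TCP to a pose.
- movel(position, orientation=None, velocity=150): straight line of the TCP; orientation=None keeps the orientation; velocity is the mean speed in mm/s.
- move_j(angles): joint-space move.
- set_gripper(opening): finger opening in mm; the grip force is fixed at half the most; returns when the fingers have stopped.
- sleep(seconds).
- solve_ik(position, orientation): joint angles nearest the present ones, or None.
- state(): the state.
- get_image(name): name is "scene" or "top" or "wrist"; returns (picture, depth): 420x560x3 uint8, blue, green, red; 420x560 float32, mm along the optical axis (not along the pixel's ray), 0 where there is no reading.
- camera_info(name): a dict with "fx", "fy", "cx", "cy" (pixels), "k1" (the pictures are not rectified: a ray, as slopes to the right and down, at radius r is drawn at 1 + k1 r^2 times it, then the intrinsics apply), "world_to_cam" (4x4, takes a point from world to camera coordinates); the wrist camera has in their place "tool_from_camera" (4x4, takes a point from camera to tool coordinates, whose origin is the TCP and whose axes are the flange's). Camera axes: x right, y up, looking along -z (the intrinsics and any distortion apply to the point x, -y, -z); pixel columns grow to the right and rows downward; lengths in mm; the calibration is good to about 2 mm. A picture is of the moment at which its call begins: read the wrist's pose just before it. camera_info takes no time and is no camera call.
A pose or a line that the arm cannot do raises PlanningError and nothing moves.
- sign_off(): hands the job in; it is judged then, once.
Trained networks look in the newest picture that a camera, given by its name, has taken for a name from the list of things; names that differ only in an ending like _2 or _b are one class to them, and where a whole thing is asked for, a point or a joint stands for the part that bears it (a point fixed in the world has none). Each returns a list of dicts, best first, with "score" (0 to 1); they miss things now and then, are a little off and sometimes report something else, mostly with a low value. They report only what shows in the picture. A call takes as long as a camera call.
- masks_of(thing, camera): "pixels" (420x560 bool, what is visible of it) and "uv" ([column, row] in pixels, amid what is visible of it).
- spot_point(thing, camera): "uv" ([column, row] in pixels: a listed point, or the origin of a listed thing).
The state is a dict: "clock": time; "joint_positions": joint angles; "dq": joint speeds; "tau": joint torques, N m; "ee_pos": TCP position; "tool_rot": TCP orientation; "ft_force": force on the tool from outside, world axes, zero at the start; "ft_torque": the same for the moment, N m; "finger_gap": finger opening in mm; "grasp_force": force on a finger pad.
Only numpy, scipy, OpenCV 4.12 (cv2) and the standard library are available. Lean on these libraries where they do the work, as an engineer would, in place of code of your own. Each camera call takes 0.05 s, during which the arm holds its last target. There are 200 camera calls.

## Task

One of the two pump outlets on the bench has a grooved steel adapter standing a little proud in its upward-facing coupler; the other outlet is empty. Press that adapter down fully home while both of its coupler's cam arms still stand open, then swing both arms down together, neither shut well ahead of the other, until they lie against the coupler's sides, and let go.

Things in the scene. Friction and masses are not known exactly. Their poses are not given: they have to be found in the camera images.
- outlet: Pump outlet holding the adapter, fixed to the bench: grey block 100 x 86 x 34 mm (x, y, z), a steel riser and a round aluminium coupler 43 mm across, mouth up, rim 120 mm above the bench. Origin: centre of the block's underside, on the coupler's axis; z up, brass hose nipple to +x. A brass cam arm hinges on its +y and its -y side. A like outlet with an empty mouth is no part of the job.
- adapter (a joint): How far the steel adapter is pressed down, in m: 0 to 0.002 at the start, 0.014 fully home (hard stop). It slides only along the coupler's axis against about 4 N of friction and stays where left. Its flat round top is 40 mm across, 6 mm thick, its upper face 140 mm above the bench at 0 and 126 mm at home, when it lies on the coupler's rim.
- cam_left (a joint): Angle (rad) of the cam arm on the outlet's +y side: 0 shut, hanging straight down (hard stop); 1.57 level, pointing out; 1.9 to 2.25 at the start, up and out. Flat brass bar 14 mm wide, 6 thick, 52 long (with end ring 65), hinged at y = +22.5 mm, 110 mm above the bench, swinging in the outlet's y-z plane. About 0.06 N m of friction: stays where left.
- cam_right (a joint): The same arm, mirrored, on the outlet's -y side, hinged at y = -22.5 mm, 110 mm above the bench, with the same angles: 0 shut, hanging straight down; 1.57 level, pointing out; 1.9 to 2.25 at the start. Both shut, the pair measures 57 mm over its outer faces (y = +28.5 and -28.5 mm), from 110 down to 58 mm above the bench; nothing is under them but the 34 mm high block.

How it is judged (in metres and radians):
On the way:
1. the adapter is pressed home (within 3 mm) while both cam arms still stand open (above 1.2 rad) (value of joint adapter above 0.011 m and value of joint each of cam_left, cam_right above 1.2 rad), for 0.2 s.
At the end, for the whole second after the job is handed in: The adapter is home in the coupler (within 3 mm) and both cam arms are shut, each within 0.25 rad (14 degrees) of hanging straight down (value of joint adapter above 0.011 m and value of joint each of cam_left, cam_right below 0.25 rad); the robot touches nothing.
It fails at once if one cam arm is nearly shut (below 0.5 rad) while the other still stands level or higher (above 1.57 rad) ((value of joint cam_left below 0.5 rad and value of joint cam_right above 1.57 rad) or (value of joint cam_right below 0.5 rad and value of joint cam_left above 1.57 rad)).
It also fails if it takes over 35 s, if anything falls off the work surface, if the arm or the gripper's body presses on something with over 40 N, if the wrist force passes 120 N, or if a joint passes its speed limit or range.

## Working session

There is one attempt and no reset: what is moved stays moved. The work goes in short steps, each a Python script; the robot and the scene stay as the last script left them, time stands still between calls to the robot, and variables do not carry over. Pictures are saved under pics/ and viewed, at most 10 in all, crops included, and the job is handed in when it is done.

```bash
ls; mkdir -p pics
cat > h.py <<'E'
from rig import *
import numpy as np, cv2
from scipy.spatial.transform import Rotation as R
def c2w(name):
    ci=camera_info(name)
    if "world_to_cam" in ci: return ci,np.linalg.inv(np.array(ci["world_to_cam"]))
    s=state();T=np.eye(4);T[:3,:3]=R.from_rotvec(s["tool_rot"]).as_matrix();T[:3,3]=s["ee_pos"]
    return ci,T@np.array(ci["tool_from_camera"])
def pts(name,uv,d,cw=None):
    ci,M=cw or c2w(name)
    uv=np.atleast_2d(uv).astype(float);d=np.atleast_1d(d)
    K=np.array([[ci["fx"],0,ci["cx"]],[0,ci["fy"],ci["cy"]],[0,0,1]])
    n=cv2.undistortPoints(uv[:,None],K,np.array([ci["k1"],0,0,0.]))[:,0]
    P=np.c_[n[:,0]*d,-n[:,1]*d,-d,np.ones(len(d))]
    return (P@M.T)[:,:3]
def mpts(name,mask,depth):
    r,c=np.nonzero(mask&(depth>0)); return pts(name,np.c_[c,r],depth[r,c])
E
cat > a.py <<'E'
from h import *
print(state())
out=[]
for n in ["scene","top"]:
    im,d=get_image(n); im=im.copy(); np.savez("pics/%s.npz"%n,im=im,d=d)
    for t in ["outlet","adapter","cam_left","cam_right"]:
        for m in masks_of(t,n):
            p=mpts(n,m["pixels"],d)
            print(n,t,round(m["score"],2),np.round(m["uv"]),len(p),np.round(np.median(p,0)) if len(p) else "",np.round(np.percentile(p,[2,98],axis=0)).tolist() if len(p) else "")
        for m in spot_point(t,n): print("  spot",t,round(m["score"],2),np.round(m["uv"]))
    cv2.imwrite("pics/%s.png"%n,im)
E
python3 a.py
```

```text
pics
{'clock': 0.0, 'joint_positions': array([ 1.15884866e+00,  3.26918115e-01, -1.93588214e-01,  1.05200745e+00,
       -5.51684295e-06,  1.43659912e+00]), 'dq': array([ 1.77429745e-05,  1.41562545e-03, -9.69292975e-04,  5.92617568e-04,
       -2.12944421e-03, -1.94022210e-03]), 'tau': array([ 3.91222738e-04, -4.43394327e+01,  2.62441725e+01,  1.54892768e-02,
       -9.60123612e-05, -4.56589049e-06]), 'ee_pos': array([150.67710245, 528.65606022, 403.91397212]), 'tool_rot': array([-4.34824823e-01, -3.11089189e+00,  2.59976474e-03]), 'ft_force': array([ 0.44317027, -0.41863165,  0.19561438]), 'ft_torque': array([-0.00171002, -0.00558289,  0.02996214]), 'grasp_force': 0.0, 'finger_gap': 85.39444206201975}
scene outlet 0.79 [236. 162.] 1275 [517. 275.  37.] [[473.0, 243.0, 7.0], [586.0, 338.0, 142.0]]
scene outlet 0.31 [222. 127.] 83 [520. 348. 129.] [[510.0, 305.0, -23.0], [584.0, 540.0, 142.0]]
  spot outlet 0.96 [238. 173.]
scene adapter 0.63 [232. 138.] 163 [521. 286. 140.] [[505.0, 271.0, 30.0], [568.0, 400.0, 144.0]]Traceback (most recent call last):
  File "a.py", line 10, in <module>
    for m in spot_point(t,n): print("  spot",t,round(m["score"],2),np.round(m["uv"]))
             ~~~~~~~~~~^^^^^
ValueError: it knows: outlet
```

```bash
sed -i 's/for m in spot_point(t,n)/for m in (spot_point(t,n) if t=="outlet" else [])/; s/^print(state())//' a.py; python3 a.py; python3 -c "
import cv2,numpy as np
cv2.imwrite('pics/both.png',np.hstack([cv2.resize(cv2.imread('pics/%s.png'%n),(400,300)) for n in ['scene','top']]))"
```

```text
scene outlet 0.83 [235. 160.] 1324 [518. 276.  37.] [[473.0, 243.0, 7.0], [591.0, 348.0, 143.0]]
scene outlet 0.16 [231. 139.] 140 [521. 283. 140.] [[504.0, 270.0, 120.0], [538.0, 304.0, 144.0]]
  spot outlet 0.55 [238. 173.]
scene adapter 0.46 [233. 139.] 179 [523. 285. 140.] [[505.0, 270.0, 1.0], [595.0, 461.0, 144.0]]
scene cam_left 0.5 [224. 128.] 52 [519. 342. 129.] [[512.0, 326.0, -4.0], [558.0, 508.0, 138.0]]
top outlet 0.65 [171. 218.] 1539 [518. 284.  35.] [[473.0, 237.0, 12.0], [591.0, 349.0, 141.0]]
  spot outlet 0.78 [174. 219.]
top adapter 0.8 [160. 213.] 199 [521. 290. 138.] [[504.0, 272.0, 134.0], [537.0, 307.0, 143.0]]
top cam_left 0.6 [146. 214.] 119 [519. 337. 127.] [[512.0, 315.0, 116.0], [525.0, 359.0, 137.0]]
top cam_right 0.63 [182. 214.] 121 [525. 245. 129.] [[518.0, 220.0, 3.0], [542.0, 269.0, 145.0]]
```

View pics/both.png

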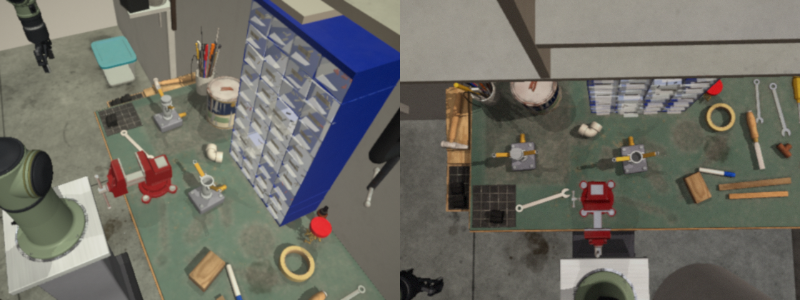

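The adapter is in the left outlet (top panel about (120,155)), at roughly world (521, 288), with its arms spread along y. The right-hand outlet's mouth is empty. Next I'll refine the pose with the wrist camera.

```bash
cat > b.py <<'E'
from h import *
def rot(yaw): # tool y along (-sin,cos) or opposite
    c,s=np.cos(yaw),np.sin(yaw)
    return R.from_matrix(np.array([[-c,-s,0],[-s,c,0],[0,0,-1.]]).T@np.eye(3)).as_rotvec()
def rotv(yaw,k=1):
    y=k*np.array([-np.sin(yaw),np.cos(yaw),0]);z=np.array([0,0,-1.]);x=np.cross(y,z)
    return R.from_matrix(np.c_[x,y,z]).as_rotvec()
E
cat > c.py <<'E'
from b import *
for k in (1,-1): print(k,solve_ik([521,289,450],rotv(.065,k)))
q={k:solve_ik([521,289,450],rotv(.065,k)) for k in (1,-1)}
k=min((k for k in q if q[k] is not None),key=lambda k:abs(q[k][5]))
goto([521,289,450],rotv(.065,k)); print(k,state()["clock"],state()["ee_pos"])
cw=c2w("wrist"); im,d=get_image("wrist"); cv2.imwrite("pics/w.png",im); np.savez("pics/w.npz",im=im,d=d)
for t in ["outlet","adapter","cam_left","cam_right"]:
    for m in masks_of(t,"wrist"):
        p=mpts("wrist",m["pixels"],d)
        if len(p): print(t,round(m["score"],2),np.round(m["uv"]),len(p),np.round(np.median(p,0),1),np.round(np.percentile(p,[2,98],axis=0),1).tolist())
        if t=="adapter" and len(p):
            q=p[(p[:,2]>134)&(p[:,2]<148)][:,:2]; print("circle",cv2.minEnclosingCircle(q.astype(np.float32)),q.mean(0))
        if "cam" in t and len(p):
            q=p[p[:,2]>105]; print("fit",cv2.fitLine(q[:,:2].astype(np.float32),cv2.DIST_HUBER,0,.01,.01).ravel(), q.mean(0))
E
python3 c.py
```

```text
1 [0.38259591 0.38916151 0.01599524 1.19763005 0.         0.31759591]
-1 [ 3.82595914e-01  3.89161515e-01  1.59952396e-02  1.19763005e+00
  4.44089210e-16 -2.82399674e+00]
1 2.425 [520.44765648 289.65170674 449.91973006]
outlet 0.66 [284. 187.] 8610 [513.2 288.1 109.9] [[472.5, 225.1, 22.5], [587.7, 353.1, 139.6]]
outlet 0.45 [229. 200.] 1006 [523.6 240.  130.3] [[516.6, 212.6, 114.8], [532.0, 265.3, 144.6]]
adapter 0.76 [283. 201.] 1759 [520.3 287.8 138.2] [[502.6, 270.2, 133.4], [539.0, 305.8, 139.7]]
circle ((521.0737915039062, 288.1068420410156), 20.011629104614258) [520.49404686 288.01294986]
cam_left 0.65 [342. 200.] 1056 [517.6 336.9 126.7] [[510.6, 310.1, 113.2], [526.3, 368.9, 138.3]]
fit [ 6.3251875e-02 -9.9799758e-01  5.1747070e+02  3.3644696e+02] [517.5107305  336.56554403 126.75577706]
cam_right 0.9 [226. 201.] 1144 [524.2 239.3 128.9] [[516.5, 186.3, -1.2], [571.4, 265.7, 144.6]]
fit [ 6.7812651e-02 -9.9769807e-01  5.2350757e+02  2.4100725e+02] [523.67918141 240.85990962 129.86826954]
```

View pics/w.png

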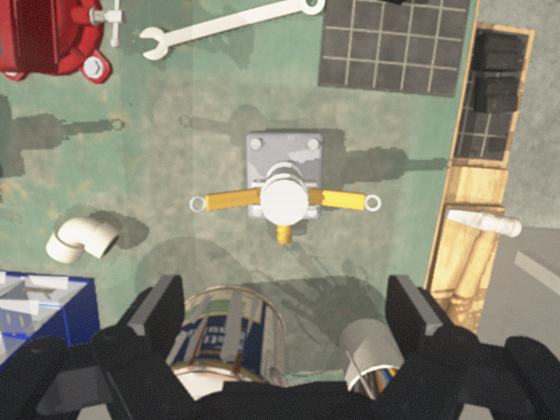

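The wrist view shows the disc at (284,200), level arms on both sides, and a drum behind at about (230,330). The fit gives centre (520.7, 288), yaw 0.065. I'll check drum clearance, then press.

```bash
cat > p.py <<'E'
from b import *
z=np.load("pics/w.npz");p=mpts("wrist",np.ones((420,560),bool),z["d"])
a=p[(p[:,2]>60)&(p[:,2]<260)&(p[:,0]>565)&(abs(p[:,1]-288)<90)]
print("obst",len(a),a.min(0) if len(a) else "",a.max(0) if len(a) else "")
print(np.round(camera_info("wrist")["tool_from_camera"],2)[:3,3])
C=[520.7,288];r=rotv(.065)
set_gripper(0)
movel([*C,330],r,150)
f0=state()["ft_force"][2]
for zz in np.arange(318,293,-2.):
    movel([*C,zz],r,40); s=state(); f=s["ft_force"][2]-f0
    print(round(zz),np.round(s["ee_pos"],1),round(f,1))
    if f>25: break
sleep(.3)
print(state()["clock"])
E
python3 p.py
```

```text
obst 6887 [676.58522709 198.02733858  60.00992409] [759.43026105 377.99810882 160.33458017]
[76.74 -1.22 31.71]
318 [520.6 288.  317.8] -0.8
316 [520.7 288.  315.9] -1.0
314 [520.7 288.  313.9] -0.1
312 [520.7 288.  311.9] -0.7
310 [520.7 288.  309.9] -0.1
308 [520.7 288.  307.8] 1.0
306 [520.7 288.  305.8] 0.2
304 [520.7 288.  303.8] -0.1
302 [520.7 288.  301.7] 0.2
300 [520.7 288.  299.8] -0.8
298 [520.6 288.  299.4] 10.7
296 [520.5 288.  299.3] 21.3
294 [520.3 288.  299.1] 34.3
8.1417
```

The hard stop came at tip height 126.4 mm, which matches home. I'll raise the gripper, open it and verify before closing the arms.

```bash
cat > v.py <<'E'
from b import *
C=[520.7,288];r=rotv(.065)
movel([*C,400],r,200); set_gripper(85)
im,d=get_image("wrist"); cv2.imwrite("pics/w2.png",im)
for t in ["adapter","cam_left","cam_right"]:
    for m in masks_of(t,"wrist")[:1]:
        p=mpts("wrist",m["pixels"],d); print(t,round(m["score"],2),np.round(np.median(p,0),1),np.round(np.percentile(p,[5,95],axis=0),1).tolist())
s=state();print(s["clock"],s["finger_gap"],s["ft_force"])
E
python3 v.py
```

```text
adapter 0.71 [520.3 287.8 125.1] [[504.1, 271.9, 123.7], [537.2, 303.8, 126.1]]
cam_left 0.91 [517.4 337.3 126.7] [[511.0, 311.9, 115.3], [524.7, 365.5, 137.2]]
cam_right 0.63 [523.2 240.5 130.2] [[516.9, 215.3, 116.3], [530.3, 263.9, 142.9]]
9.8083 84.98278972520215 [-0.19401547  0.61936589  1.05545273]
```

View pics/w2.png

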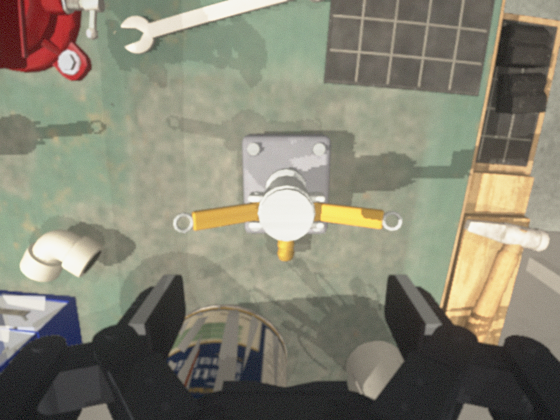

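The adapter (disc at (287,213)) is home, with its top at about 125.5 mm. Both arms still stand open, at (225,216) and (350,213). Next I'll bring the open fingers down over the arms and squeeze.

```bash
cat > s.py <<'E'
from b import *
C=[520.7,288];r=rotv(.065)
movel([*C,320],r,200)
ok=True
for zz in range(310,235,-10):
    movel([*C,zz],r,80); s=state(); print(zz,np.round(s["ee_pos"],1),np.round(s["ft_force"],1))
    if np.linalg.norm(s["ft_force"])>30: ok=False;break
if ok:
    for g in (75,66,50):
        set_gripper(g); s=state(); print(g,s["finger_gap"],s["grasp_force"],np.round(s["ft_force"],1))
print(state()["clock"])
E
python3 s.py
```

```text
310 [520.9 288.1 310.7] [-0.  -0.6  0.2]
300 [520.5 287.9 299.8] [-0.2  0.4 -0. ]
290 [520.6 288.  289.7] [ 0.   0.4 -0.9]
280 [520.7 288.  280. ] [1.  0.3 0.3]
270 [520.9 288.2 270.2] [0.8 0.6 1.8]
260 [520.7 288.  260. ] [ 1.1 -0.3  0.9]
250 [520.4 287.9 249.6] [ 0.7  0.5 -0.2]
240 [520.2 287.8 239.5] [-0.4  0.4  0.2]
75 75.14445988983029 1.393688159478188 [-2.  -0.2  2.3]
66 66.17779541432384 1.3843793942942284 [-1.2 -0.6  1.6]
50 55.50290002146493 62.64646008294221 [-2.3  2.4  6.1]
13.3333
```

```bash
cat > e.py <<'E'
from b import *
C=[520.7,288];r=rotv(.065)
set_gripper(85); movel([*C,400],r,150)
ims=[]
for n in ["wrist","top","scene"]:
    im,d=get_image(n)
    c={"wrist":im[80:340,150:430],"top":im[150:280,90:230],"scene":im[90:220,165:305]}[n]
    ims.append(cv2.resize(c,(265,246)))
    for t in ["adapter","cam_left","cam_right"]:
        for m in masks_of(t,n)[:1]:
            p=mpts(n,m["pixels"],d)
            if len(p): print(n,t,round(m["score"],2),np.round(np.median(p,0),1),np.round(np.percentile(p,[5,95],axis=0)).tolist())
cv2.imwrite("pics/e.png",np.hstack(ims)); s=state();print(s["clock"],s["ft_force"])
E
python3 e.py
```

```text
wrist adapter 0.76 [520.  287.9 124.9] [[504.0, 272.0, 124.0], [537.0, 304.0, 126.0]]
wrist cam_right 0.71 [520.9 263.4 114. ] [[516.0, 260.0, 65.0], [529.0, 266.0, 116.0]]
top adapter 0.63 [514.2 288.3 124.6] [[504.0, 274.0, 120.0], [522.0, 304.0, 129.0]]
top cam_right 0.52 [522.3 261.8 103.9] [[517.0, 261.0, 70.0], [528.0, 266.0, 117.0]]
15.5583 [ 0.01287502 -0.04872419 -0.10532774]
```

View pics/e.png

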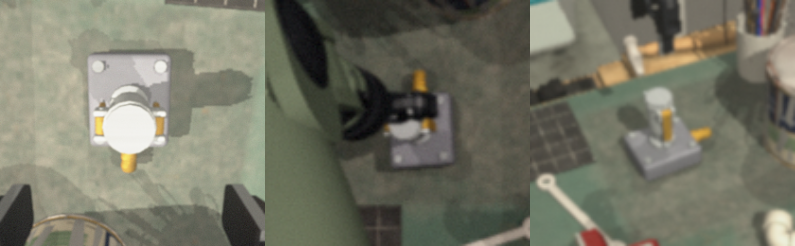

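The wrist view shows both arms hanging against the coupler's sides, at (100,122) and (160,122), with the adapter home and the gripper well clear.

```bash
python3 -c "
from rig import *
print(sign_off())"
```

```text
the job is handed in; nothing more can be done
None
```

I pressed the adapter fully home with both cam arms open, swung both arms shut together, let go and handed the job in at about 15.6 s; the judge's result was not shown.

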